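# Prime the detergent dosing unit behind its push-latch flap

## Robot

A 6-joint arm with a two-finger parallel gripper is mounted at the origin on the work surface. World frame = base frame: x ahead of the robot, y to its left, z up, the work surface at z = 0. Lengths are in m, angles in rad, forces in N, time in s.
With the tool pointing down it reaches from about 0.3 to 0.875 m from the base axis. Payload 6.4 kg.
Tool frame: the origin (TCP) lies between the finger pads; the fingertips stand 11 mm ahead of it and the grasp point (between the pads) lies 8 mm behind it (ctrl.tcp_to_tips is the y of the fingertips in the tool frame, in m); y points along the fingers, x is the direction in which the jaws open and shut, and the axes are right-handed (so a half turn about y gives the same grasp; the last joint's range is limited). The gripper opens to 85 mm and grips with 20 to 120 N. Pads are 22 mm wide; open, the fingers measure 114 mm over their backs; the gripper's body (76 mm by 85 mm) begins 54 mm behind the grasp point. The pads swing forward as they close: fully open they stand 13 mm farther back than shut.
Start: joints at [0.947, 0.181, 1.607, -0, 1.354, -0.206], TCP at [0.233, 0.526, 0.242] pointing down, gripper open.
Joint ranges: [-2.99, 2.99], [-0.89, 2.07], [0.3, 2.58], [-1.14, 4.28], [0, 2.63], [-3.12, 3.12]. Speed limits (rad/s): [2.57, 2.57, 3.01, 3.14, 3.14, 3.14].

## Interface

Orientations are given as a unit quaternion [w, x, y, z].
In Python, from bench import ctrl gives the robot as it stands.
- The arm moves only by the tool apply_moves, never from a script. Its argument "plan" is text: rows parted by semicolons, each of 7 numbers parted by spaces: the shift along the tool's x, y, z each as a share of 0.05 m, from -1 to 1, then the turn, a rotation vector about the tool's x, y, z each as a share of 0.12 rad, from -1 to 1, then the opening, from 0 (shut) to 1 (fully open). In form: dx dy dz wx wy wz claw; .... A call has exactly 5 rows; each row shifts and turns the commanded pose from where the row before left it, along the tool's axes as they then stand; what a row does not reach is not made up. A row lasts 1/10 s, in which the tool goes at most 50 mm and 8.59 degrees, less where a joint would pass 70% of its speed; a pose out of reach is approached as far as the arm can. A call with a number of a shift or a turn outside -1 to 1 is refused whole. A call with a gripper value outside its range is refused whole. The fingers move at their own pace and stop on an object; the grip force is fixed at half the most. Time passes only in rows, so rows that do not move let the fingers close, or fill a call up. It gives the time, the measured TCP pose, the force and the opening at its end, in the units of the state.
- ctrl.get_obs(): the state, without advancing time (a new reading comes with each control period).
- ctrl.camera(name): name is "scene" or "top" or "wrist"; returns the picture (400x640x3 uint8, red, green, blue); there is no depth.
- ctrl.get_calibration(name): a dict with "intrinsics" (3x3 intrinsics, pixels), "R" (3x3) and "t" (3): a world point X has camera coordinates R X + t. Camera axes: x right, y down, z forward; pixel columns grow to the right and rows downward; lengths in m; the calibration is good to about 2 mm. The wrist camera is an equidistant fisheye: a pixel r from the principal point sees the ray r / f radians off the axis. A picture is of the moment at which its call begins: read the wrist's pose just before it. get_calibration takes no time and is no camera call; for the wrist camera it gives the pose at the moment of the call.
- ctrl.hand_in(): hands the job in, once; it reports no verdict.
Trained networks look in the newest picture that a camera, given by its name, has taken for a name from the list of things; names that differ only in an ending like _2 or _b are one class to them, and where a whole thing is asked for, a point or a joint stands for the part that bears it (a point fixed in the world has none). Each returns a list of dicts, best first, with "score" (0 to 1); they miss things now and then, are a little off and sometimes report something else, mostly with a low value. They report only what shows in the picture. A call takes as long as a camera call.
- ctrl.recognise(camera, target): "point" ([x, y, z] in m, in world coordinates, good to about 4 mm: the middle of the surface that is visible of it).
The state is a dict: "time_s": time; "q": joint angles; "dq": joint speeds; "joint_efforts": joint torques, N m; "eef_pos": TCP position; "eef_rot": TCP orientation; "wrist_force": force on the tool from outside, world axes, zero at the start; "torque": the same for the moment, N m; "opening": opening from 0.0 (shut) to 1.0 (fully open).
Only numpy, scipy, OpenCV 4.12 (cv2) and the standard library are available. Lean on these libraries where they do the work, as an engineer would, in place of code of your own. Each camera call takes 0.05 s, during which the arm holds its last target.

## Task

Restart the detergent feed on the stainless dosing unit: press its black flap down and let go so that it pops open, then push the green button under it all the way in. Then push the flap closed and press it fully down until it latches shut, and take the hand away. Nothing needs gripping: just press and push, leave the red button alone, and do not lift or move any of the loose things standing about.

Things in the scene. Friction and masses are not known exactly. Their poses are not given: they have to be found in the camera images.
- dosing_unit: Stainless box fixed to the counter, 200 mm (x) by 190 mm (y) by 85 mm high. Origin: centre of its underside; z up, x from its front (dark band with lamps) to the hinge side. Its top is a rim round a well 148 mm (x from -73 to +76) by 150 mm (y), floor at 46 mm. The black flap covers the well flush with the rim; two buttons stand on the well's floor.
- flap (a joint): Flap angle, rad. 0: latched shut, flush; open stop at 1.2; hard stop 0.064 below flush. Push-push latch: from shut, pressed to the hard stop and let go it springs open to 1.2; from open, pushed closed and on to the hard stop and let go it stays latched at 0. A press short of 0.05 below flush may do nothing. Spring 2 to 3 N at the pad, then a sharp rise at the stop (6 to 10 N is plenty).
- flap_pad (a point): Yellow round mark (22 mm) on the flap's outer face, where to press; moves with the flap. 122 mm from the hinge axis, 18 mm from the free edge, mid-width. Axes: z out of the outer face, x from free edge to hinge. The flap is a black plate 140 mm long (hinge to free edge), 146 mm wide, 6 mm thick. The pad goes 8 mm below flush at the hard stop.
- flap_hinge (a point): Middle of the flap's hinge axis, at rim height (85 mm), 70 mm towards unit +x from the unit's centre; the axis runs along unit y. With the flap open at 1.2 its free edge stands 130 mm above the rim and 51 mm from the hinge towards unit -x; the outer face looks to unit +x and up, so it is pushed closed from the hinge side, towards unit -x and down.
- prime_button_top (a point): Centre of the top of the GREEN button, 24 mm across, in the well, hidden while the flap is shut. 68 mm above the counter, 17 mm below the rim, 110 mm from the hinge towards unit -x, 36 mm to one side or the other of the unit's middle (green and red swap sides from start to start). Pressed straight down.
- prime_button (a joint): Travel of the green button, m: 0 up, 0.006 fully in; springs back. About 4 N pushes it fully in.
- stop_button_top (a point): Centre of the top of the RED button, like the green one, on the other side, 72 mm from it. Not to be pressed.
- stop_button (a joint): Travel of the red button, m: 0 up, 0.006 fully in.
- measuring_cup: Loose orange cup, 60 mm across, 55 mm high, origin at the centre of its underside; stands beside the unit. Leave it.
- stain_brush: Loose blue brush, 150 mm long, lying beside the unit on the other side. Leave it.
- detergent: Loose blue bottle, 68 mm across, 210 mm high, origin at the centre of its underside. Leave it.
- softener: Loose green bottle, 60 mm across, 170 mm high, origin at the centre of its underside. Leave it.
- booster_tub: Loose white tub, 84 mm across, 90 mm high, origin at the centre of its underside. Leave it.
- sock_basket: Loose white slatted basket, 200 by 150 by 90 mm, origin at the centre of its underside. Leave it.
- token_stack: Loose stack of brass tokens, 28 mm across, 18 mm high, origin at the centre of its underside. Leave it.

How it is judged:
On the way, in this order (a step that is already met when the one before it is completed fails the run):
1. the flap has popped open (value of joint flap above 0.9 rad), for 0.1 s.
2. the green button is pushed all the way in (value of joint prime_button above 0.0045 m), for 0.05 s.
3. the flap is pushed closed (value of joint flap below 0.02 rad), for 0.05 s.
At the end, for the whole second after the job is handed in: The flap rests latched shut, within 0.025 rad of flush, both buttons are up again, and nothing is touched (value of joint flap between -0.025 and 0.025 rad and value of joint each of prime_button, stop_button below 0.002 m).
It fails at once if the red button is pressed (value of joint stop_button above 0.003 m).
It fails at once if a thing standing about is moved more than 20 mm, or lifted (distance of any of measuring_cup, stain_brush, detergent, softener, booster_tub, sock_basket, token_stack from where it was at the start of the episode above 0.02 m).
It also fails if it takes over 51 s, if anything falls off the work surface, if the arm or the gripper's body presses on something with over 40 N, if the wrist force passes 120 N, or if a joint passes its speed limit or range.

## Working session

There is one attempt and no reset: what is moved stays moved. The work goes in short steps, Python scripts to look and compute and a tool call to move; the robot and the scene stay as the last step left them, time stands still between calls to the robot, and variables do not carry over. Pictures are saved under pics/ and viewed, and the job is handed in when it is done.

Besides the shell and the picture viewer there is one more tool, called after "Request:" as a command line: name --argument value ..., lists and objects as JSON in quotes. apply_moves: Moves the arm, as the interface text tells. Shift numbers are shares of 0.05 m and turn numbers shares of 0.12 rad, none past 1 either way. Its arguments: {"type":"object","properties":{"plan":{"type":"string"}},"required":["plan"]}

```bash
mkdir -p pics; python3 - <<'E'
from bench import ctrl
import cv2,numpy as np
o=ctrl.get_obs();print({k:np.round(v,4).tolist() for k,v in o.items()}, ctrl.tcp_to_tips)
for c in ["scene","top"]:
    im=ctrl.camera(c);cv2.imwrite(f"pics/{c}0.png",im[:,:,::-1])
    for t in ["dosing_unit","flap_pad","measuring_cup","stain_brush"]+(["detergent","softener","booster_tub","sock_basket","token_stack"] if c=="top" else []):
        print(c,t,[(np.round(r["point"],3).tolist(),round(r["score"],2)) for r in ctrl.recognise(c,t)[:2]])
    k=ctrl.get_calibration(c);print({a:np.round(b,3).tolist() for a,b in k.items()})
print(ctrl.get_obs()["time_s"])
E
```

```text
{'time_s': 0.0, 'q': [0.9467, 0.1816, 1.608, 0.0, 1.3538, -0.2063], 'dq': [0.0005, -0.0004, -0.0007, 0.0007, -0.0013, -0.0018], 'joint_efforts': [-0.0002, -44.4864, -35.1335, -0.0002, 0.0089, -0.0], 'eef_pos': [0.233, 0.5251, 0.2414], 'eef_rot': [-0.5926, 0.593, 0.3849, -0.386], 'wrist_force': [-0.2797, -0.4878, 0.4605], 'torque': [0.0283, 0.0263, 0.0287], 'opening': 1.0011} 0.011
scene dosing_unit [([0.628, 0.032, 0.084], 0.55)]
scene flap_pad [([0.596, 0.019, 0.087], 0.78), ([0.343, 0.542, 0.031], 0.36)]
scene measuring_cup [([0.573, 0.157, 0.035], 0.73), ([0.596, 0.02, 0.084], 0.59)]
scene stain_brush [([0.598, -0.142, 0.013], 0.74), ([0.262, 0.285, 0.021], 0.5)]
{'intrinsics': [[443.326, 0.0, 318.338], [0.0, 443.326, 208.45], [0.0, 0.0, 1.0]], 'R': [[-0.452, 0.892, -0.013], [0.609, 0.298, -0.735], [-0.652, -0.34, -0.678]], 't': [0.178, -0.21, 1.776]}
top dosing_unit [([0.586, 0.014, 0.082], 0.68), ([0.563, -0.438, 0.112], 0.26)]
top flap_pad [([0.594, 0.014, 0.089], 0.7)]
top measuring_cup [([0.584, 0.169, 0.019], 0.75), ([0.595, 0.015, 0.09], 0.58)]
top stain_brush [([0.592, -0.148, 0.015], 0.6)]
top detergent [([0.325, -0.423, 0.134], 0.7)]
top softener [([0.564, -0.437, 0.116], 0.84)]
top booster_tub [([0.671, 0.453, 0.091], 0.96)]
top sock_basket [([0.366, 0.555, 0.006], 0.85), ([0.563, -0.435, 0.116], 0.17)]
top token_stack [([0.563, -0.44, 0.113], 0.61), ([0.258, 0.282, 0.021], 0.49)]
{'intrinsics': [[448.806, 0.0, 318.829], [0.0, 448.806, 198.723], [0.0, 0.0, 1.0]], 'R': [[-0.023, -1.0, -0.014], [-0.998, 0.024, -0.062], [0.063, 0.013, -0.998]], 't': [0.053, 0.458, 1.353]}
0.75
```

View pics/scene0.png

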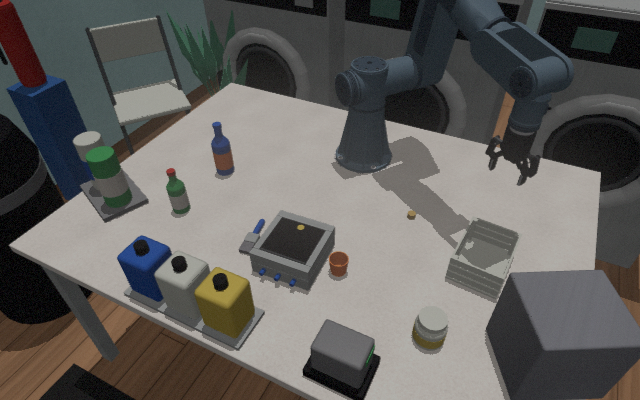

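View pics/top0.png

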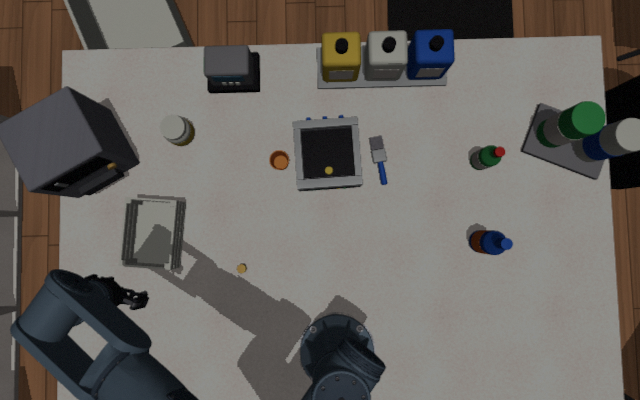

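```bash
python3 - <<'E'
import cv2
a=cv2.imread("pics/top0.png")[105:205,250:410];b=cv2.imread("pics/scene0.png")[190:300,220:380]
cv2.imwrite("pics/z1.png",cv2.resize(a,None,fx=5,fy=5,interpolation=2));cv2.imwrite("pics/z2.png",cv2.resize(b,None,fx=5,fy=5,interpolation=2))
E
```

```text
(no output)
```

View pics/z1.png

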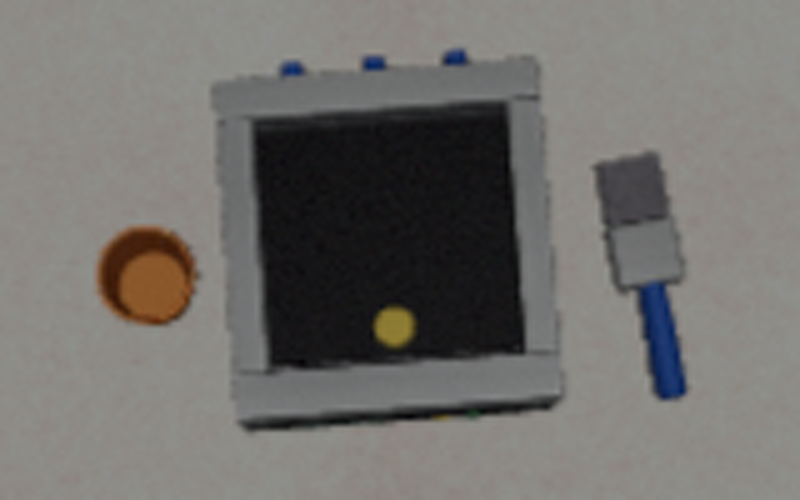

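View pics/z2.png

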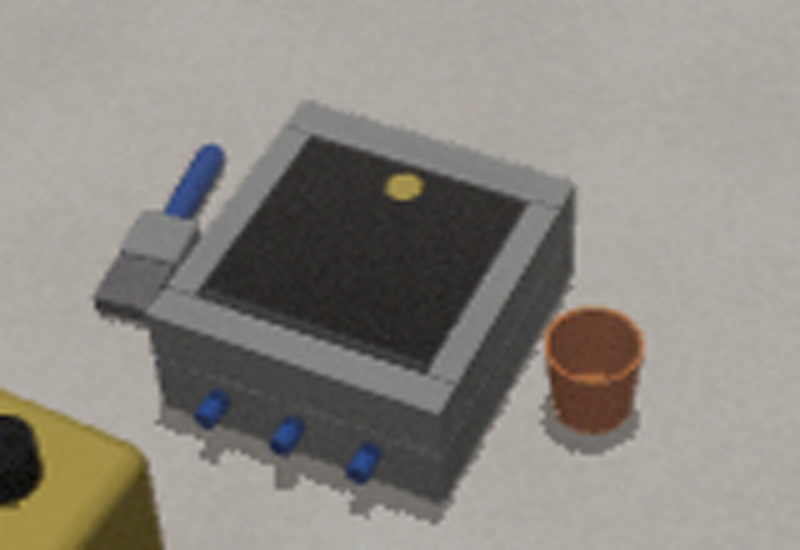

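```bash
cat > h.py <<'E'
import numpy as np,cv2
from bench import ctrl
from scipy.spatial.transform import Rotation as R
def rot(q): return R.from_quat([q[1],q[2],q[3],q[0]])
def proj(c,X):
    k=ctrl.get_calibration(c);p=np.asarray(X)@np.array(k["R"]).T+np.array(k["t"])
    p=p@np.array(k["intrinsics"]).T;return p[:,:2]/p[:,2:]
E
python3 - <<'E'
from h import *
from scipy.optimize import least_squares
U=np.array([[.1,.095,.085],[.1,-.095,.085],[-.1,-.095,.085],[-.1,.095,.085],[-.052,0,.085]])
T=np.array([[212,85],[540,57],[563,400],[238,420],[395,326]])/5+[250,105]-.4
S=np.array([[440,412],[152,310],[308,100],[575,185],[404,187]])/5+[220,190]-.4
def w(p):
    c,s=np.cos(p[2]),np.sin(p[2]);return U@np.array([[c,-s,0],[s,c,0],[0,0,1]]).T+[p[0],p[1],0]
def f(p,cs="ts"):
    r=[]
    if "t" in cs:r.append(proj("top",w(p))-T)
    if "s" in cs:r.append(proj("scene",w(p))-S)
    return np.concatenate(r).ravel()
for cs in ["ts","t","s"]:
    r=least_squares(f,[.65,.01,0],args=(cs,));print(cs,r.x,np.round(r.fun.reshape(-1,2),1).tolist())
    p=r.x
print(rot(ctrl.get_obs()["eef_rot"]).as_matrix().round(3))
E
```

```text
ts [0.58867946 0.01455629 0.04693815] [[0.0, -0.5], [-0.7, 0.4], [-0.1, -0.1], [-0.6, 0.5], [-0.4, 0.5], [-0.2, 0.3], [-1.6, 0.3], [-0.7, -0.5], [0.4, -0.9], [0.1, 0.2]]
t [0.58916099 0.01354468 0.0480689 ] [[0.4, -0.6], [-0.4, 0.2], [0.3, -0.4], [-0.2, 0.4], [-0.1, 0.4]]
s [0.58829146 0.01571152 0.04484766] [[0.1, 0.4], [-1.2, 0.3], [-0.3, -0.5], [0.9, -0.8], [0.5, 0.2]]
[[ 0.406  0.    -0.914]
 [ 0.914  0.     0.406]
 [ 0.    -1.    -0.   ]]
```

```bash
python3 - <<'E'
from h import *
for c in("top","scene"):
  print(c,proj(c,[[.595,.015,.09],[.537,.012,.085],[.584,.169,.02],[.592,-.148,.015],[.671,.453,.091],[.563,-.437,.116]]).round(1).tolist())
print(ctrl.get_calibration("top"))
E
```

```text
top [[326.7, 150.2], [328.2, 170.3], [276.3, 158.9], [379.9, 154.0], [176.0, 128.1], [487.1, 155.8]]
scene [[292.0, 238.7], [300.4, 227.2], [340.0, 269.0], [249.6, 237.9], [428.0, 313.5], [178.2, 183.6]]
{'intrinsics': array([[448.80620437,   0.        , 318.82878581],
       [  0.        , 448.80620437, 198.72271109],
       [  0.        ,   0.        ,   1.        ]]), 'R': array([[-0.02303455, -0.99963426, -0.01416907],
       [-0.99777059,  0.02387495, -0.06232048],
       [ 0.06263597,  0.01270196, -0.99795561]]), 't': array([0.05275413, 0.45824076, 1.35286743])}
```

```bash
cat >> h.py <<'E'
C=np.array([.5887,.0145,0]);YAW=.047
RU=R.from_euler('z',YAW)
def u2w(p): return RU.apply(p)+C
def down(tilt=0,flip=False):
    # tool y=-z, tool x = unit y ; tilt>0: fingers point toward +x (tool body leans to robot)
    y=np.array([np.sin(tilt),0,-np.cos(tilt)]);x=np.array([0,1.,0])
    return RU*R.from_matrix(np.stack([x,y,np.cross(x,y)],1))
def plan(tips_u,Rt,n,claw=0,tip=.011):
    """tips target in unit frame; n rows"""
    o=ctrl.get_obs();p=np.array(o["eef_pos"]);r=rot(o["eef_rot"])
    tgt=u2w(np.array(tips_u,float))-Rt.apply([0,tip,0])
    rows=[]
    for i in range(n):
        k=n-i
        d=r.inv().apply((tgt-p)/k)/.05
        w=(r.inv()*Rt).as_rotvec()/k/.12
        d=np.round(d,2);w=np.round(w,2)
        rows.append(" ".join("%g"%v for v in [*d,*w,claw]))
        p=p+r.apply(d*.05);r=r*R.from_rotvec(w*.12)
    for i in range(0,n,5):print("; ".join(rows[i:i+5]))
    print("from tips_u",state_tips(o).round(4),"F",np.round(o["wrist_force"],1),"t",o["time_s"],"open",round(o["opening"],2))
def state_tips(o=None,tip=.011):
    o=o or ctrl.get_obs()
    return RU.inv().apply(np.array(o["eef_pos"])+rot(o["eef_rot"]).apply([0,tip,0])-C)
E
python3 -c "
from h import *
plan([-.055,0,.14],down(0),15)"
```

```text
-0.46 0.12 -0.64 0 -0.26 0 0; -0.48 0.12 -0.63 0 -0.26 0 0; -0.5 0.12 -0.61 0 -0.26 0 0; -0.52 0.12 -0.6 0 -0.26 0 0; -0.54 0.12 -0.58 0 -0.26 0 0
-0.56 0.12 -0.56 0 -0.26 0 0; -0.58 0.12 -0.55 0 -0.26 0 0; -0.59 0.12 -0.53 0 -0.26 0 0; -0.61 0.12 -0.51 0 -0.26 0 0; -0.62 0.12 -0.49 0 -0.26 0 0
-0.64 0.13 -0.47 0 -0.25 0 0; -0.65 0.12 -0.45 0 -0.26 0 0; -0.67 0.13 -0.43 0 -0.25 0 0; -0.68 0.12 -0.41 0 -0.26 0 0; -0.7 0.13 -0.39 0 -0.25 0 0
from tips_u [-0.331   0.5272  0.2314] F [ 0.3 -0.1 -0.7] t 0.75 open 1.0
```

Request:
apply_moves --plan "-0.46 0.12 -0.64 0 -0.26 0 0; -0.48 0.12 -0.63 0 -0.26 0 0; -0.5 0.12 -0.61 0 -0.26 0 0; -0.52 0.12 -0.6 0 -0.26 0 0; -0.54 0.12 -0.58 0 -0.26 0 0"

```text
time_s: 1.25
eef_pos: [0.3339, 0.3537, 0.2123]
eef_rot: [-0.561, 0.561, 0.431, -0.431]
wrist_force: [-0.0, -0.1, -0.4]
opening: 0.145
```

Request:
apply_moves --plan "-0.56 0.12 -0.56 0 -0.26 0 0; -0.58 0.12 -0.55 0 -0.26 0 0; -0.59 0.12 -0.53 0 -0.26 0 0; -0.61 0.12 -0.51 0 -0.26 0 0; -0.62 0.12 -0.49 0 -0.26 0 0"

```text
time_s: 1.75
eef_pos: [0.4342, 0.1821, 0.1824]
eef_rot: [-0.525, 0.526, 0.473, -0.473]
wrist_force: [1.8, 0.2, 0.2]
opening: 0.001
```

Request:
apply_moves --plan "-0.64 0.13 -0.47 0 -0.25 0 0; -0.65 0.12 -0.45 0 -0.26 0 0; -0.67 0.13 -0.43 0 -0.25 0 0; -0.68 0.12 -0.41 0 -0.26 0 0; -0.7 0.13 -0.39 0 -0.25 0 0"

```text
time_s: 2.25
eef_pos: [0.5343, 0.0102, 0.1508]
eef_rot: [-0.488, 0.488, 0.512, -0.512]
wrist_force: [0.7, -0.0, -0.3]
opening: -0.004
```

Request:
apply_moves --plan "0 0 0 0 0 0 0; 0 0 0 0 0 0 0; 0 0 0 0 0 0 0; 0 0 0 0 0 0 0; 0 0 0 0 0 0 0"

```text
time_s: 2.75
eef_pos: [0.5333, 0.0128, 0.1511]
eef_rot: [-0.488, 0.488, 0.512, -0.512]
wrist_force: [0.6, -1.3, 0.4]
opening: -0.002
```

```bash
python3 - <<'E'
from h import *
for c in("scene","wrist"): cv2.imwrite(f"pics/{c}1.png",ctrl.camera(c)[:,:,::-1])
plan([-.055,0,.10],down(0),5)
E
```

```text
-0 0.16 -0 0 0 -0 0; -0 0.16 -0 0 0 -0 0; -0 0.16 -0 0 0 -0 0; -0.01 0.16 -0 0 0 -0 0; -0 0.16 -0.01 0 0.01 -0 0
from tips_u [-0.0553  0.0007  0.14  ] F [-0.6 -0.3  0.4] t 2.85 open -0.0
```

View pics/scene1.png

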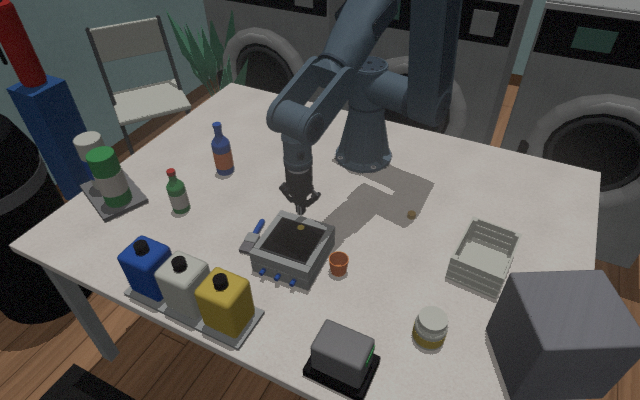

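View pics/wrist1.png

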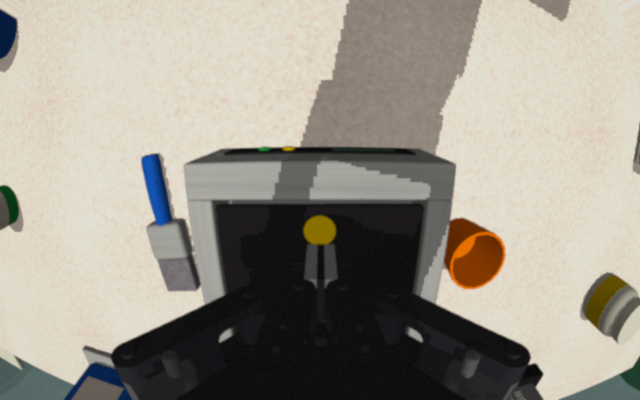

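Request:
apply_moves --plan "0 0.2 0.01 0 0 0 0; 0 0.2 0.01 0 0 0 0; 0 0.2 0.01 0 0 0 0; 0 0.2 0.01 0 0 0 0; 0 0.1 0.01 0 0 0 0"

```text
time_s: 3.35
eef_pos: [0.53, 0.0118, 0.104]
eef_rot: [0.489, -0.488, -0.511, 0.512]
wrist_force: [-1.1, 0.3, 0.2]
opening: 0.002
```

Request:
apply_moves --plan "0 0.1 0 0 0 0 0; 0 0.05 0 0 0 0 0; 0 0.05 0 0 0 0 0; 0 0 0 0 0 0 0; 0 0 0 0 0 0 0"

```text
time_s: 3.85
eef_pos: [0.5311, 0.0117, 0.0961]
eef_rot: [-0.488, 0.488, 0.512, -0.512]
wrist_force: [-1.1, -0.3, 1.6]
opening: -0.002
```

Request:
apply_moves --plan "0 0.05 -0.04 0 0 0 0; 0 0.05 -0.04 0 0 0 0; 0 0.03 0 0 0 0 0; 0 0.03 0 0 0 0 0; 0 0 0 0 0 0 0"

```text
time_s: 4.35
eef_pos: [0.5355, 0.0118, 0.0884]
eef_rot: [-0.488, 0.488, 0.512, -0.511]
wrist_force: [-1.9, 0.5, 6.1]
opening: 0.0
```

Request:
apply_moves --plan "0 0.02 0 0 0 0 0; 0 0.02 0 0 0 0 0; 0 0 0 0 0 0 0; 0 0 0 0 0 0 0; 0 0 0 0 0 0 0"

```text
time_s: 4.85
eef_pos: [0.5356, 0.0118, 0.0879]
eef_rot: [-0.488, 0.488, 0.512, -0.511]
wrist_force: [-7.9, 2.0, 20.4]
opening: 0.001
```

Request:
apply_moves --plan "0 -0.4 0.05 0 0 0 0; 0 -1 0.5 0 0 0 0; 0 -1 0.8 0 0 0 0; 0 -0.6 0.8 0 0 0 0; 0 0 0.3 0 0 0 0"

```text
time_s: 5.35
eef_pos: [0.4242, 0.0064, 0.2235]
eef_rot: [-0.486, 0.49, 0.513, -0.51]
wrist_force: [1.1, -0.6, 0.0]
opening: -0.003
```

Request:
apply_moves --plan "0 0 0 0 0 0 0; 0 0 0 0 0 0 0; 0 0 0 0 0 0 0; 0 0 0 0 0 0 0; 0 0 0 0 0 0 0"

```text
time_s: 5.85
eef_pos: [0.4242, 0.0067, 0.2189]
eef_rot: [0.489, -0.488, -0.511, 0.512]
wrist_force: [-0.4, 0.4, 0.3]
opening: -0.002
```

```bash
python3 - <<'E'
from h import *
for c in("scene","wrist"):
    cv2.imwrite(f"pics/{c}2.png",ctrl.camera(c)[:,:,::-1])
    for t in("prime_button_top","stop_button_top"):
        for r in ctrl.recognise(c,t)[:2]: print(c,t,round(r["score"],2),(RU.inv().apply(np.array(r["point"])-C)).round(3))
E
```

```text
wrist stop_button_top 0.74 [-0.099  0.003  0.071]
```

View pics/scene2.png

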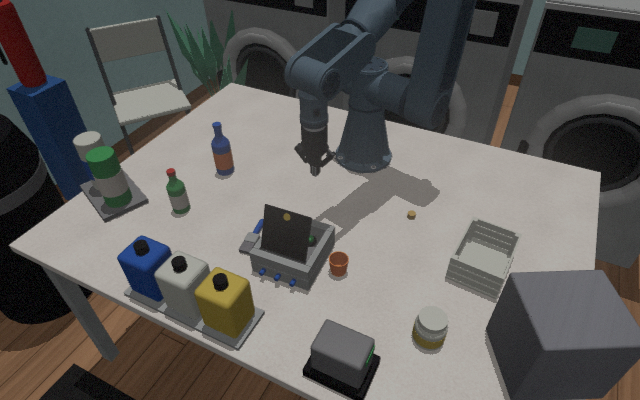

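View pics/wrist2.png

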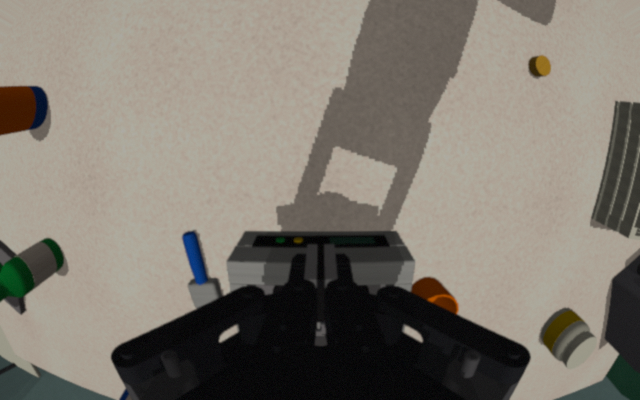

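```bash
python3 - <<'E'
from h import *
im=ctrl.camera("top")
for t in("prime_button_top","stop_button_top"):
        for r in ctrl.recognise("top",t)[:2]: print(t,round(r["score"],2),(RU.inv().apply(np.array(r["point"])-C)).round(3))
P=[u2w(np.array([-.04,s*.036,.068])) for s in(1,-1)]
a=proj("top",P);b=proj("scene",P);print(a.round(1).tolist(),b.round(1).tolist())
im=im[:,:,::-1]
s=cv2.imread("pics/scene2.png")
cv2.imwrite("pics/z3.png",np.hstack([cv2.resize(im[110:200,270:390],(400,300),interpolation=2),cv2.resize(s[190:280,240:360],(400,300),interpolation=2)]))
E
```

```text
stop_button_top 0.6 [-0.037 -0.036  0.07 ]
[[315.6, 167.9], [340.1, 166.1]] [[309.6, 236.9], [288.6, 230.3]]
```

View pics/z3.png

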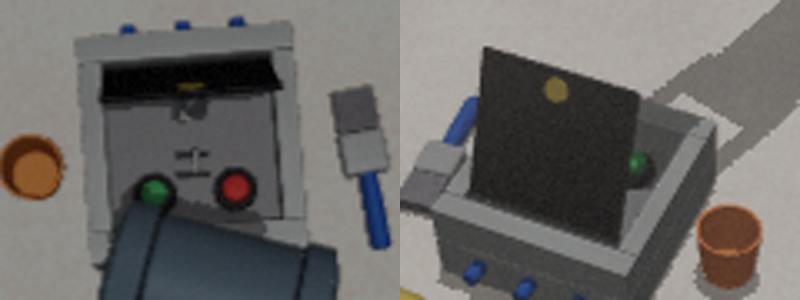

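```bash
python3 -c "
from h import *
plan([-.040,.036,.095],down(.12),10)"
```

```text
0.07 0.23 -0.25 -0.1 -0 -0 0; 0.07 0.23 -0.24 -0.1 -0 -0 0; 0.07 0.23 -0.24 -0.1 -0 -0 0; 0.07 0.24 -0.24 -0.1 -0 -0 0; 0.07 0.24 -0.24 -0.1 -0 -0 0
0.07 0.24 -0.23 -0.1 -0 -0 0; 0.08 0.24 -0.23 -0.1 -0 -0 0; 0.07 0.25 -0.23 -0.1 -0 -0 0; 0.08 0.25 -0.22 -0.1 -0 -0 0; 0.07 0.25 -0.22 -0.1 -0 -0 0
from tips_u [-1.648e-01 -1.000e-04  2.086e-01] F [-0.3  0.  -0.3] t 6.3 open 0.0
```

Request:
apply_moves --plan "0.07 0.23 -0.25 -0.1 0 0 0; 0.07 0.23 -0.24 -0.1 0 0 0; 0.07 0.23 -0.24 -0.1 0 0 0; 0.07 0.24 -0.24 -0.1 0 0 0; 0.07 0.24 -0.24 -0.1 0 0 0"

```text
time_s: 6.8
eef_pos: [0.4856, 0.0272, 0.1622]
eef_rot: [-0.473, 0.503, 0.527, -0.496]
wrist_force: [-0.8, 1.1, 0.2]
opening: -0.006
```

Request:
apply_moves --plan "0.07 0.24 -0.23 -0.1 0 0 0; 0.08 0.24 -0.23 -0.1 0 0 0; 0.07 0.25 -0.23 -0.1 0 0 0; 0.08 0.25 -0.22 -0.1 0 0 0; 0.07 0.25 -0.22 -0.1 0 0 0"

```text
time_s: 7.3
eef_pos: [0.5461, 0.0486, 0.1055]
eef_rot: [-0.458, 0.517, 0.541, -0.48]
wrist_force: [0.3, -0.2, 0.6]
opening: -0.003
```

Request:
apply_moves --plan "0 0 0 0 0 0 0; 0 0 0 0 0 0 0; 0 0 0 0 0 0 0; 0 0 0 0 0 0 0; 0 0 0 0 0 0 0"

```text
time_s: 7.8
eef_pos: [0.5457, 0.0482, 0.1066]
eef_rot: [-0.458, 0.517, 0.541, -0.48]
wrist_force: [-0.2, 0.0, 0.3]
opening: 0.0
```

```bash
python3 -c "
from h import *
for c in('scene','wrist'): cv2.imwrite(f'pics/{c}3.png',ctrl.camera(c)[:,:,::-1])
plan([-.037,.036,.069],down(.12),5)"
```

```text
0 0.11 0 0 -0 -0 0; 0 0.11 0 0 -0 -0 0; 0 0.1 0 0 -0 -0 0; 0 0.11 0 0 -0 -0 0; 0.01 0.1 0 0 -0 -0 0
from tips_u [-0.0401  0.0357  0.0955] F [-0.1 -0.2  0.3] t 7.9 open -0.0
```

View pics/scene3.png

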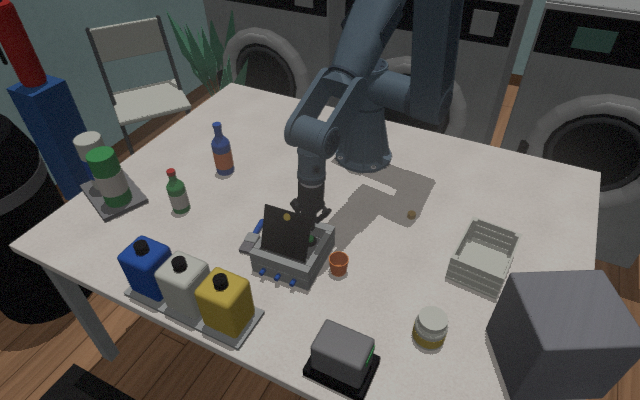

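View pics/wrist3.png

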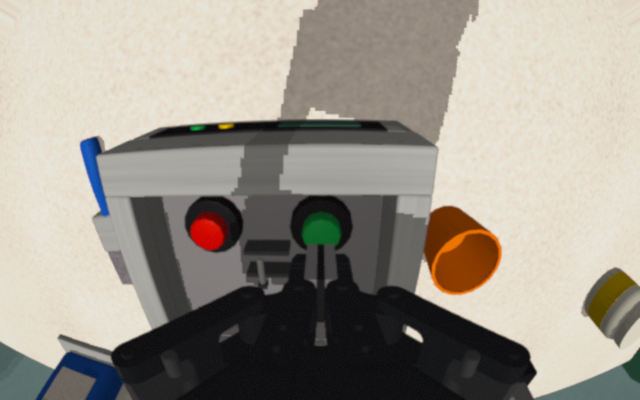

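Request:
apply_moves --plan "0 0.11 0 0 0 0 0; 0 0.11 0 0 0 0 0; 0 0.11 0 0 0 0 0; 0 0.11 0 0 0 0 0; 0 0.1 0 0 0 0 0"

```text
time_s: 8.4
eef_pos: [0.5486, 0.0486, 0.0784]
eef_rot: [-0.458, 0.516, 0.541, -0.48]
wrist_force: [-1.0, 0.4, 1.3]
opening: 0.004
```

Request:
apply_moves --plan "0 0.05 0 0 0 0 0; 0 0.03 0 0 0 0 0; 0 0.03 0 0 0 0 0; 0 0.02 0 0 0 0 0; 0 0 0 0 0 0 0"

```text
time_s: 8.9
eef_pos: [0.5494, 0.0486, 0.0735]
eef_rot: [-0.458, 0.516, 0.541, -0.48]
wrist_force: [-6.4, 1.0, 9.8]
opening: -0.0
```

Request:
apply_moves --plan "0 0.02 0 0 0 0 0; 0 0 0 0 0 0 0; 0 0 0 0 0 0 0; 0 0 0 0 0 0 0; 0 0 0 0 0 0 0"

```text
time_s: 9.4
eef_pos: [0.5495, 0.0486, 0.0733]
eef_rot: [-0.458, 0.516, 0.541, -0.48]
wrist_force: [-11.2, 0.1, 17.9]
opening: -0.003
```

```bash
python3 -c "
from h import *
im=ctrl.camera('wrist')[:,:,::-1]
cv2.imwrite('pics/w4.png',cv2.resize(im[130:300,140:440],None,fx=2.6,fy=2.6))"
```

```text
(no output)
```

View pics/w4.png

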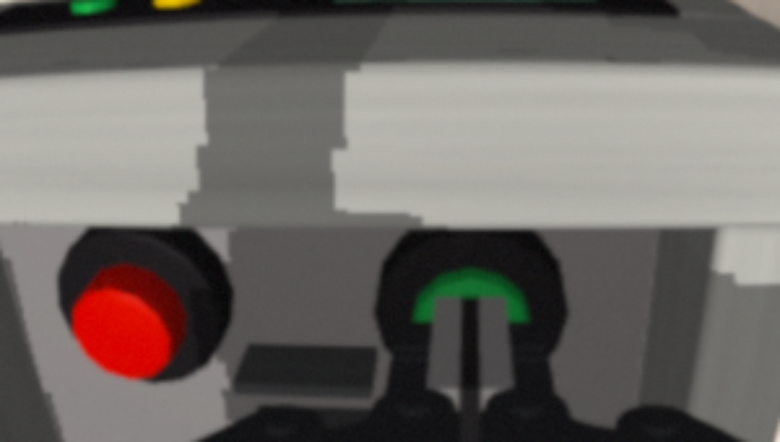

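```bash
python3 -c "
from h import *
plan([-.075,.03,.26],down(0),10)"
```

```text
-0.01 -0.4 0.03 0.1 0 -0 0; -0.01 -0.4 0.03 0.1 0 -0 0; -0.01 -0.4 0.04 0.1 0 -0 0; -0.01 -0.4 0.04 0.1 0 -0 0; -0.01 -0.4 0.05 0.1 0 -0 0
-0.01 -0.4 0.05 0.1 0 -0 0; -0.01 -0.4 0.06 0.1 0 -0 0; -0.02 -0.4 0.06 0.1 0 -0 0; -0.01 -0.4 0.06 0.1 0 -0 0; -0.02 -0.39 0.07 0.09 0 -0 0
from tips_u [-0.0362  0.0359  0.0623] F [-10.4   0.   17.4] t 9.45 open -0.0
```

Request:
apply_moves --plan "0 -0.3 0 0 0 0 0; -0.01 -0.4 0.08 0 0 0 0; -0.01 -0.4 0.1 0.1 0 0 0; -0.01 -0.5 0.1 0.1 0 0 0; -0.01 -0.5 0.1 0.1 0 0 0"

```text
time_s: 9.95
eef_pos: [0.5191, 0.0452, 0.1752]
eef_rot: [-0.467, 0.508, 0.533, -0.49]
wrist_force: [0.5, -0.8, 0.8]
opening: 0.002
```

Request:
apply_moves --plan "-0.01 -0.5 0.1 0.1 0 0 0; -0.01 -0.5 0.1 0.1 0 0 0; -0.02 -0.4 0.1 0.1 0 0 0; -0.01 -0.4 0.05 0.1 0 0 0; 0 -0.2 0 0 0 0 0"

```text
time_s: 10.45
eef_pos: [0.4965, 0.0414, 0.275]
eef_rot: [-0.478, 0.498, 0.521, -0.501]
wrist_force: [1.2, 0.8, -0.4]
opening: 0.005
```

```bash
python3 -c "
from h import *
for c in('scene','top'): cv2.imwrite(f'pics/{c}5.png',ctrl.camera(c)[:,:,::-1])
plan([.085,0,.265],down(0),10)"
```

```text
-0.06 0.01 -0.35 0.03 -0 -0 0; -0.06 0.01 -0.35 0.03 -0 -0 0; -0.06 0.01 -0.35 0.03 -0 -0 0; -0.06 0.01 -0.35 0.03 -0 -0 0; -0.06 0 -0.35 0.04 -0 -0 0
-0.06 0 -0.35 0.03 -0 -0 0; -0.07 0 -0.35 0.04 -0 -0 0; -0.06 0 -0.35 0.03 -0 -0 0; -0.07 0 -0.36 0.04 -0 -0 0; -0.06 0.01 -0.35 0.03 -0 -0.01 0
from tips_u [-0.0902  0.0312  0.2633] F [-0.2 -0.1 -0.2] t 10.55 open -0.0
```

View pics/scene5.png

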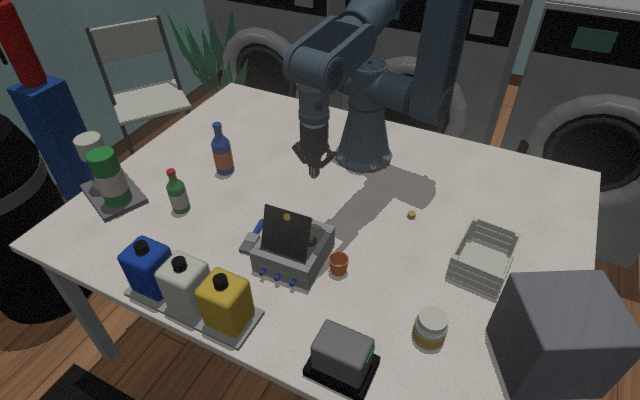

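Request:
apply_moves --plan "-0.06 0 -0.35 0.03 0 0 0; -0.06 0 -0.35 0.03 0 0 0; -0.06 0 -0.35 0.03 0 0 0; -0.06 0 -0.35 0.03 0 0 0; -0.06 0 -0.35 0.04 0 0 0"

```text
time_s: 11.05
eef_pos: [0.5839, 0.0307, 0.2733]
eef_rot: [-0.485, 0.492, 0.515, -0.508]
wrist_force: [-0.3, 0.1, 0.2]
opening: -0.001
```

Request:
apply_moves --plan "-0.06 0 -0.35 0.03 0 0 0; -0.07 0 -0.35 0.04 0 0 0; -0.06 0 -0.35 0.03 0 0 0; -0.07 0 -0.36 0.04 0 0 0; -0.06 0 -0.35 0.03 0 0 0"

```text
time_s: 11.55
eef_pos: [0.6726, 0.0187, 0.2737]
eef_rot: [0.49, -0.487, -0.51, 0.513]
wrist_force: [0.2, -0.4, -0.6]
opening: 0.0
```

Request:
apply_moves --plan "0 0 0 0 0 0 0; 0 0 0 0 0 0 0; 0 0 0 0 0 0 0; 0 0 0 0 0 0 0; 0 0 0 0 0 0 0"

```text
time_s: 12.05
eef_pos: [0.6719, 0.0189, 0.2761]
eef_rot: [0.489, -0.487, -0.511, 0.512]
wrist_force: [0.1, -0.1, -0.6]
opening: -0.001
```

```bash
python3 -c "
from h import *
cv2.imwrite('pics/wrist6.png',ctrl.camera('wrist')[:,:,::-1])
plan([.065,0,.192],down(0),10)"
```

```text
-0 0.15 0.04 -0 -0 -0 0; -0 0.15 0.04 -0 -0 -0 0; -0 0.15 0.04 -0 -0 -0 0; -0 0.15 0.03 -0 -0 -0 0; -0 0.14 0.04 -0 -0 -0 0
-0 0.15 0.03 -0.01 -0 -0 0; -0 0.14 0.04 -0 -0 -0 0; -0 0.14 0.03 -0.01 -0 -0 0; -0 0.15 0.04 -0 -0 -0 0; -0.01 0.14 0.04 -0.01 -0 -0 0
from tips_u [0.0834 0.0005 0.2652] F [ 0.5  0.  -0.1] t 12.1 open -0.0
```

View pics/wrist6.png

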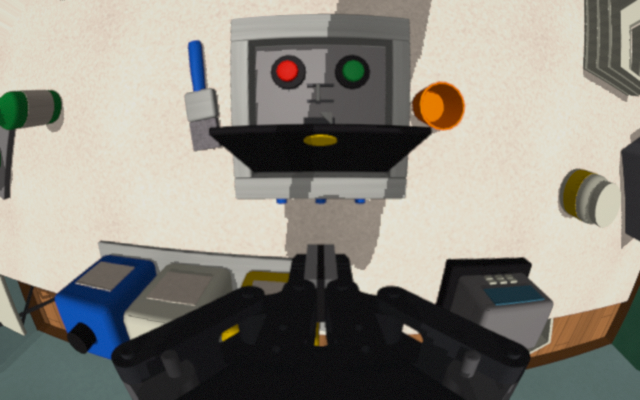

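Request:
apply_moves --plan "0 0.3 0.07 0 0 0 0; 0 0.3 0.07 0 0 0 0; 0 0.3 0.07 0 0 0 0; 0 0.3 0.07 0 0 0 0; 0 0.26 0.07 0 0 0 0"

```text
time_s: 12.6
eef_pos: [0.6535, 0.018, 0.2006]
eef_rot: [0.49, -0.487, -0.51, 0.513]
wrist_force: [-0.3, 0.4, 0.7]
opening: 0.003
```

```bash
python3 -c "
from h import *
o=ctrl.get_obs();p=state_tips(o);print(p,o['wrist_force'])
# arc
th=np.linspace(1.2,0.08,15);W=np.array([[.081-.118*np.cos(t),.085+.118*np.sin(t)] for t in th])
print(W.round(3).tolist())
prev=np.array([p[0],p[2]])
for i,w in enumerate(W):
  d=w-prev;prev=w;print('0 %.2f %.2f 0 0 0 0'%(-d[1]/.05,-d[0]/.05),end='; ' if (i+1)%5 else '\n')
"
```

```text
[0.06482179 0.00046686 0.18956622] [-0.33484053  0.35242664  0.65292075]
[[0.038, 0.195], [0.03, 0.191], [0.021, 0.187], [0.013, 0.182], [0.006, 0.176], [-0.001, 0.17], [-0.008, 0.163], [-0.014, 0.155], [-0.019, 0.148], [-0.024, 0.139], [-0.028, 0.131], [-0.031, 0.122], [-0.034, 0.113], [-0.035, 0.104], [-0.037, 0.094]]
0 -0.11 0.53 0 0 0 0; 0 0.08 0.17 0 0 0 0; 0 0.09 0.17 0 0 0 0; 0 0.10 0.16 0 0 0 0; 0 0.11 0.15 0 0 0 0
0 0.13 0.14 0 0 0 0; 0 0.14 0.13 0 0 0 0; 0 0.15 0.12 0 0 0 0; 0 0.16 0.11 0 0 0 0; 0 0.16 0.09 0 0 0 0
0 0.17 0.08 0 0 0 0; 0 0.18 0.07 0 0 0 0; 0 0.18 0.05 0 0 0 0; 0 0.18 0.04 0 0 0 0; 0 0.19 0.02 0 0 0 0
```

Request:
apply_moves --plan "0 0 0.2 0 0 0 0; 0 0 0.15 0 0 0 0; 0 0 0.1 0 0 0 0; 0 0 0.1 0 0 0 0; 0 0 0.1 0 0 0 0"

```text
time_s: 13.1
eef_pos: [0.6224, 0.0163, 0.2041]
eef_rot: [0.488, -0.488, -0.511, 0.512]
wrist_force: [1.8, -1.1, 0.4]
opening: -0.002
```

Request:
apply_moves --plan "0 0.05 0.17 0 0 0 0; 0 0.07 0.17 0 0 0 0; 0 0.08 0.15 0 0 0 0; 0 0.11 0.15 0 0 0 0; 0 0.13 0.14 0 0 0 0"

```text
time_s: 13.6
eef_pos: [0.5824, 0.0146, 0.1808]
eef_rot: [0.489, -0.487, -0.511, 0.512]
wrist_force: [1.4, -0.6, 0.3]
opening: -0.003
```

```bash
python3 -c "
from h import *
cv2.imwrite('pics/scene7.png',cv2.resize(ctrl.camera('scene')[100:300,180:400,::-1],None,fx=2.5,fy=2.5))
o=ctrl.get_obs();p=state_tips(o);print(p,o['wrist_force'])"
```

```text
[-0.00795856  0.00060304  0.16824154] [ 0.43552332 -1.20842154 -0.79326531]
```

View pics/scene7.png

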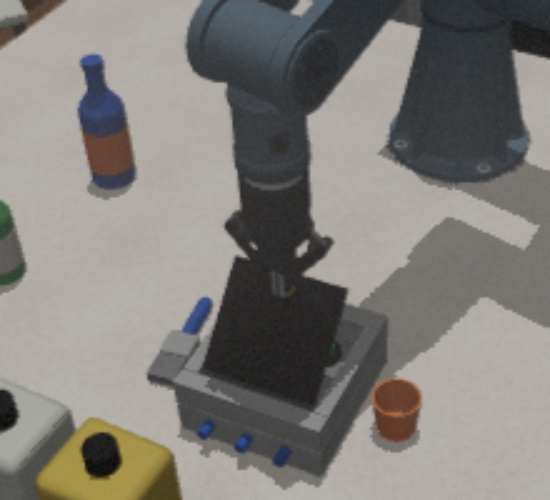

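Request:
apply_moves --plan "0 0.17 0.12 0 0 0 0; 0 0.17 0.11 0 0 0 0; 0 0.17 0.1 0 0 0 0; 0 0.17 0.08 0 0 0 0; 0 0.17 0.06 0 0 0 0"

```text
time_s: 14.15
eef_pos: [0.5587, 0.0135, 0.1378]
eef_rot: [0.489, -0.487, -0.51, 0.513]
wrist_force: [0.1, -0.5, 2.2]
opening: -0.003
```

```bash
python3 -c "
from h import *
o=ctrl.get_obs();p=state_tips(o);print(p,o['wrist_force'])"
```

```text
[-0.03002173  0.00043135  0.12680822] [ 0.10066056 -0.49257991  2.1821719 ]
```

Next down to about z 0.089, moving slightly outward to the pad.

Request:
apply_moves --plan "0 0.18 0.08 0 0 0 0; 0 0.18 0.08 0 0 0 0; 0 0.16 0.08 0 0 0 0; 0 0.16 0.06 0 0 0 0; 0 0.08 0.06 0 0 0 0"

```text
time_s: 14.65
eef_pos: [0.5408, 0.0127, 0.0999]
eef_rot: [0.489, -0.487, -0.51, 0.513]
wrist_force: [1.0, -0.2, 1.7]
opening: -0.004
```

```bash
python3 -c "
from h import *
o=ctrl.get_obs();p=state_tips(o);print(p,o['wrist_force'])"
```

```text
[-0.04797847  0.00043129  0.08891649] [ 0.99213882 -0.16287215  1.70263542]
```

Request:
apply_moves --plan "0 0.06 0.04 0 0 0 0; 0 0.06 0.02 0 0 0 0; 0 0.05 0 0 0 0 0; 0 0.04 0 0 0 0 0; 0 0.02 0 0 0 0 0"

```text
time_s: 15.15
eef_pos: [0.5384, 0.0125, 0.0893]
eef_rot: [0.489, -0.487, -0.511, 0.512]
wrist_force: [1.1, -0.0, 2.0]
opening: -0.006
```

Request:
apply_moves --plan "0 0.02 0 0 0 0 0; 0 0.02 0 0 0 0 0; 0 0 0 0 0 0 0; 0 0 0 0 0 0 0; 0 0 0 0 0 0 0"

```text
time_s: 15.65
eef_pos: [0.5386, 0.0125, 0.0884]
eef_rot: [0.489, -0.487, -0.511, 0.512]
wrist_force: [-2.9, 0.4, 9.9]
opening: -0.0
```

Request:
apply_moves --plan "0 0.02 0 0 0 0 0; 0 0 0 0 0 0 0; 0 0 0 0 0 0 0; 0 0 0 0 0 0 0; 0 0 0 0 0 0 0"

```text
time_s: 16.15
eef_pos: [0.5386, 0.0125, 0.0882]
eef_rot: [0.489, -0.487, -0.511, 0.513]
wrist_force: [-5.1, 0.0, 17.4]
opening: -0.002
```

Request:
apply_moves --plan "0 -0.1 0 0 0 0 0; 0 -0.2 0 0 0 0 0; 0 -0.4 0.1 0 0 0 0; 0 -0.8 0.3 0 0 0 0; 0 -0.8 0.5 0 0 0 0"

```text
time_s: 16.65
eef_pos: [0.4928, 0.0105, 0.2019]
eef_rot: [0.49, -0.487, -0.51, 0.513]
wrist_force: [0.7, -0.1, 0.5]
opening: 0.001
```

Request:
apply_moves --plan "0 -0.5 0.8 0 0 0 0; 0 0 0.8 0 0 0 0; 0 0 0.8 0 0 0 0; 0 0 0 0 0 0 0; 0 0 0 0 0 0 0"

```text
time_s: 17.15
eef_pos: [0.3735, 0.0049, 0.2272]
eef_rot: [0.489, -0.488, -0.511, 0.512]
wrist_force: [0.4, 0.3, -0.2]
opening: -0.004
```

```bash
python3 -c "
from h import *
a=ctrl.camera('scene')[:,:,::-1];b=ctrl.camera('top')[:,:,::-1]
cv2.imwrite('pics/end.png',np.hstack([cv2.resize(a[190:300,220:380],(400,275)),cv2.resize(b[105:205,250:410],(400,275))]))
cv2.imwrite('pics/endfull.png',a)
print(ctrl.get_obs()['wrist_force'],ctrl.get_obs()['time_s'])"
```

```text
[-0.3595461  -0.5528482  -0.15494065] 17.25
```

View pics/end.png

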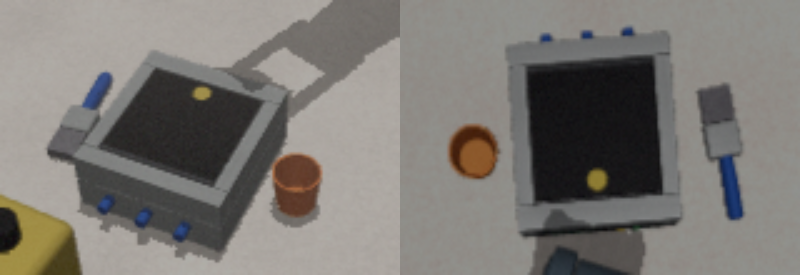

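View pics/endfull.png

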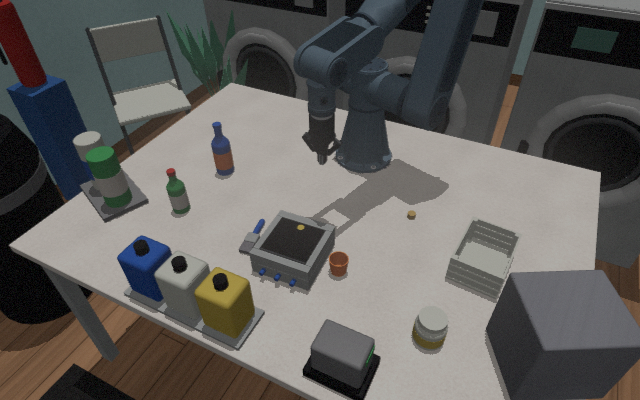

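The flap sits flush with the hand clear of it, and the cup and brush are where they were.

```bash
python3 -c "
from h import *
print(ctrl.hand_in())"
```

```text
the job is handed in; nothing more can be done
None
```

The job is done and handed in at about 17 s of the 51 s allowed; the hand-in reports no verdict.

- **Opening the flap:** I pressed the pad to its hard stop (a sharp rise to about 20 N), let go, and the pictures showed the flap standing open.
- **Green button:** It was on the unit's +y side. I pressed it until it bottomed, with about 18 N and under 0.3 mm more travel on the last step. The wrist picture showed it almost level with its collar, and the red button still up.
- **Closing the flap:** I pushed it closed from the hinge side, pressed it to the hard stop (about 17 N), and took the hand away.

The last scene and top pictures show the flap flush with the rim and the hand clear, with no loose thing visibly moved. The wrist force was about zero. The joint values could not be read directly, so the flap and button results rest on the pictures, the heights and the forces. With the flap shut the buttons cannot be seen, but both were up in the last wrist picture before closing.

My presses went above the suggested 6 to 10 N, but stayed well under the 40 N limit. The network's points for the pad were the flap's middle instead, so I used the unit's pose fitted from its rim corners and the yellow mark.

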